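# Find the check valve with the free ball and clip it into the feed line

### The arm

A 6-joint arm with a two-finger parallel gripper is mounted at the origin on the work surface. World frame = base frame: x ahead of the robot, y to its left, z up, the work surface at z = 0. Lengths are in m, angles in rad, forces in N, time in s.
With the tool pointing down it reaches from about 0.3 to 0.775 m from the base axis. Payload 14.6 kg.
Tool frame: the origin (TCP) lies midway between the tips of the shut fingers; the grasp point (between the pads) lies 19 mm behind it (ctrl.tcp_to_grasp is the z of the grasp point in the tool frame, in m); z points along the fingers, y is the line along which they close (so a half turn about z gives the same grasp; the last joint's range is limited). The gripper opens to 94 mm and grips with 3 to 60 N. Pads are 16 mm wide; open, the fingers measure 119 mm over their backs; the gripper's body (75 mm by 177 mm) begins 78 mm behind the grasp point.
Start: joints at [1.048, 0.3, 1.521, -0, 1.321, -0.067], TCP at [0.242, 0.494, 0.205] pointing down, gripper open.
Joint ranges: [-3.03, 3.03], [-0.79, 2.21], [0.23, 2.52], [-1.04, 4.18], [0, 3.07], [-2.55, 2.55]. Speed limits (rad/s): [2.22, 2.22, 2.57, 3.14, 3.14, 3.14].

### API

Orientations are given as [roll, pitch, yaw] about the fixed x, y, z axes, in that order (R = Rz(yaw) Ry(pitch) Rx(roll)).
In Python, from station import monitor, camera, ctrl gives the robot as it stands.
- The arm moves only by the tool apply_moves, never from a script. Its argument "plan" is one flat list of numbers, 4 for each row, row after row: the shift along the tool's x, y, z in mm, then the turn about the tool's z in rad. In form: [dx, dy, dz, spin, dx, dy, dz, spin, ...]. A call has 1 to 20 rows; each row shifts and turns the commanded pose from where the row before left it, along the tool's axes as they then stand; what a row does not reach is not made up. A row lasts 1/10 s, in which the tool goes at most 50 mm and 8.59 degrees, less where a joint would pass 70% of its speed; a pose out of reach is approached as far as the arm can. A call is refused whole if a number of a shift passes 50 or a number of a turn 0.15, either way. A call with a gripper value outside its range is refused whole. "hand" is the gripper command: -1 is shut, 1 is fully open, values between are in proportion, set as the call begins (left out, the last holds). The fingers move at their own pace and stop on an object; "squeeze" is the grip in N (left out, the last holds). Time passes only in rows, so rows that do not move let the fingers close. It gives the time, the measured TCP pose, the force, the opening and the grip force at its end, in the units of the state.
- monitor.get_obs(): the state, without advancing time (a new reading comes with each control period).
- camera(name): name is "scene" or "side" or "wrist"; returns a dict with "image" (400x640x3 uint8, red, green, blue), "range_z" (400x640 float32, m along the optical axis (not along the pixel's ray), 0 where there is no reading), "mtx" (3x3 intrinsics, pixels), "rvec" (rotation vector, rad) and "tvec" (3), from world to camera coordinates, as OpenCV has them. Camera axes: x right, y down, z forward; pixel columns grow to the right and rows downward; lengths in m; the calibration is good to about 2 mm. A picture is of the moment at which its call begins.
- ctrl.hand_in(): hands the job in; it is judged then, once.
The state is a dict: "time_s": time; "qpos": joint angles; "joint_vel": joint speeds; "tau": joint torques, N m; "ee_pos": TCP position; "eef_rot": TCP orientation; "force": force on the tool from outside, world axes, zero at the start; "moment": the same for the moment, N m; "grip_width": finger opening in m; "grip_force": force on a finger pad.
Only numpy, scipy, OpenCV 4.12 (cv2) and the standard library are available. Lean on these libraries where they do the work, as an engineer would, in place of code of your own. Each camera call takes 0.05 s, during which the arm holds its last target. There are 200 camera calls.

### The job

One of the three brass check valves in the rack still has a free ball; in the other two it is caked fast. Lift the valves out and rock or shake them gently end to end, one at a time, until you feel the ball run inside, then press that valve fully home into the two pipe clips of the feed line bracket, hexagon end towards the stopcock, without forcing it. Leave the other two lying in the rack notches, set back down rather than dropped, and do not disturb the things around.

Things in the scene. Friction and masses are not known exactly. Their poses are not given: they have to be found in the camera images.
- valve_a: One of three brass check valves, alike outside, 156 mm long, 0.57 to 0.73 kg. Origin on the axis, mid-body; x along the axis to the hexagon end. Octagonal body 50 mm across flats, x -42 to +42 mm: grip its two upright flats. Round necks 36 mm thick beside it, x +42 to +66 and -42 to -72 mm (end of the spigot). Hexagon collar 46 mm across flats, x +66 to +84 mm.
- valve_b: Same as valve_a from outside. Each has a closed cage inside with a 36 mm, 190 g steel ball. In one valve (unknown which) it can roll 20 mm either way along the axis from the middle, where it starts; in the two others it is caked fast. Weights differ from valve to valve and tell nothing.
- valve_c: Same as valve_a from outside. A free ball rolls to the lower end when the valve is tilted end-down by more than about 10 degrees (20 is ample) or is shaken along its axis, and lies where it is when level and still. It is felt as a knock, and as a change of 0.075 N m in the moment on the wrist between ball at the one end and at the other, valve level; caked balls give none.
- rack: Fixed rack: plate 132 x 330 x 8 mm, two notched rails along its y, 12 mm thick, 49 mm high, at x -54 and +54 mm. Origin under the plate's centre. V notches (90 degrees) at y -115, 0 and +115 mm hold the valves by their necks, axis along x, 45 mm above the counter, hexagon to +x; valve_a, b, c lie in this order. 6 mm play along x.
- bracket: Fixed feed line bracket: plate 350 x 100 x 10 mm. Origin under the line's axis, below the point seat; x along the line to the stopcock. Fixed pipe ends with 44 mm hexagon nuts face the gap for the valve, nut faces at x -88 and +100 mm; nothing but the stopcock (to 90 mm up) stands higher than 75 mm.
- seat (a point): Where the fitted valve's origin belongs, 48 mm above the counter, axes as the bracket's. Two sprung clips, x -54 and +54 mm, 14 mm long, lips to 22 mm above this point, take the necks from straight above: contact 24 mm above home, then the lips spread 4 mm a side under a push of some 5 to 12 N beyond the weight until the necks stop hard on the saddles. Push below 30 N. Play along x 5 mm.
- stopcock (a point): Centre of the round stopcock body with a steel lever on top, on the line 143 mm from the seat on the +x side of the bracket.
- brick: Terracotta brick 102 x 215 x 65 mm, bystander, origin under its centre.
- beaker: Clear beaker, 94 mm across the rim, 120 mm tall, bystander, origin under its centre.
- pan: White plastic scale pan, 150 mm across, 22 mm tall, bystander, origin under its centre.
- tongs: Steel tongs 250 mm long, 54 mm wide, 12 mm tall, lying flat, bystander, origin under the middle.
Things that resemble listed ones, but are neither listed nor needed, are in the scene too. What is shaped like the valve_c but blue or turquoise is not meant.

How it is judged:
On the way:
1. the valve with the free ball is lifted clear of the rack and rocked or shaken so that its ball runs to the hexagon end (((height (world z) of valve_a above 0.075 m and contact force between valve_a_c0 and anything else above 0.25 N and contact force between valve_a_c8 and anything else above 0.1 N) or (height (world z) of valve_b above 0.075 m and contact force between valve_b_c0 and anything else above 0.25 N and contact force between valve_b_c8 and anything else above 0.1 N) or (height (world z) of valve_c above 0.075 m and contact force between valve_c_c0 and anything else above 0.25 N and contact force between valve_c_c8 and anything else above 0.1 N))).
At the end, for the whole second after the job is handed in: The valve with the free ball is home in both clips (3 mm sideways and in height, 8 mm along the line, 0.08 rad), hexagon end towards the stopcock; the other two lie in rack notches (5 mm in height, 12 mm along, 0.12 rad); all released and at rest (((contact force between valve_a_c0 and anything else above 0.25 N and (x of valve_a in the frame of seat between -0.008 and 0.008 m and y of valve_a in the frame of seat between -0.003 and 0.003 m and z of valve_a in the frame of seat between -0.003 and 0.003 m and angle between the x axis of valve_a and the x axis of bracket, either way round below 0.08 rad and x of stopcock in the frame of valve_a above 0.05 m and linear speed of valve_a below 0.02 m/s) and (x of valve_b in the frame of rack between -0.012 and 0.012 m and y of valve_b in the frame of rack between -0.13 and 0.13 m and z of valve_b in the frame of rack between 0.04 and 0.05 m and angle between the x axis of valve_b and the x axis of rack, either way round below 0.12 rad and linear speed of valve_b below 0.02 m/s) and (x of valve_c in the frame of rack between -0.012 and 0.012 m and y of valve_c in the frame of rack between -0.13 and 0.13 m and z of valve_c in the frame of rack between 0.04 and 0.05 m and angle between the x axis of valve_c and the x axis of rack, either way round below 0.12 rad and linear speed of valve_c below 0.02 m/s)) or (contact force between valve_b_c0 and anything else above 0.25 N and (x of valve_b in the frame of seat between -0.008 and 0.008 m and y of valve_b in the frame of seat between -0.003 and 0.003 m and z of valve_b in the frame of seat between -0.003 and 0.003 m and angle between the x axis of valve_b and the x axis of bracket, either way round below 0.08 rad and x of stopcock in the frame of valve_b above 0.05 m and linear speed of valve_b below 0.02 m/s) and (x of valve_a in the frame of rack between -0.012 and 0.012 m and y of valve_a in the frame of rack between -0.13 and 0.13 m and z of valve_a in the frame of rack between 0.04 and 0.05 m and angle between the x axis of valve_a and the x axis of rack, either way round below 0.12 rad and linear speed of valve_a below 0.02 m/s) and (x of valve_c in the frame of rack between -0.012 and 0.012 m and y of valve_c in the frame of rack between -0.13 and 0.13 m and z of valve_c in the frame of rack between 0.04 and 0.05 m and angle between the x axis of valve_c and the x axis of rack, either way round below 0.12 rad and linear speed of valve_c below 0.02 m/s)) or (contact force between valve_c_c0 and anything else above 0.25 N and (x of valve_c in the frame of seat between -0.008 and 0.008 m and y of valve_c in the frame of seat between -0.003 and 0.003 m and z of valve_c in the frame of seat between -0.003 and 0.003 m and angle between the x axis of valve_c and the x axis of bracket, either way round below 0.08 rad and x of stopcock in the frame of valve_c above 0.05 m and linear speed of valve_c below 0.02 m/s) and (x of valve_a in the frame of rack between -0.012 and 0.012 m and y of valve_a in the frame of rack between -0.13 and 0.13 m and z of valve_a in the frame of rack between 0.04 and 0.05 m and angle between the x axis of valve_a and the x axis of rack, either way round below 0.12 rad and linear speed of valve_a below 0.02 m/s) and (x of valve_b in the frame of rack between -0.012 and 0.012 m and y of valve_b in the frame of rack between -0.13 and 0.13 m and z of valve_b in the frame of rack between 0.04 and 0.05 m and angle between the x axis of valve_b and the x axis of rack, either way round below 0.12 rad and linear speed of valve_b below 0.02 m/s)))); the robot touches nothing.
It fails at once if the valve is forced: a saddle under the clips is pressed with more than 30 N (contact force between any of bracket_c1, bracket_c3 and anything else above 30 N).
It fails at once if a valve is dropped or slammed down (faster than 0.6 m/s within 45 mm of where it lies) ((height (world z) of valve_a below 0.09 m and linear speed of valve_a above 0.6 m/s) or (height (world z) of valve_b below 0.09 m and linear speed of valve_b above 0.6 m/s) or (height (world z) of valve_c below 0.09 m and linear speed of valve_c above 0.6 m/s)).
It fails at once if a ball is knocked hard against the end of its cage (over 30 N) (contact force between any of valve_a_c8, valve_a_c9, valve_b_c8, valve_b_c9, valve_c_c8, valve_c_c9 and anything else above 30 N).
It fails at once if a bystander is moved by more than 20 mm (distance of any of brick, beaker, pan, tongs from where it was at the start of the episode above 0.02 m).
It also fails if it takes over 72 s, if anything falls off the work surface, if the arm or the gripper's body presses on something with over 40 N, if the wrist force passes 120 N, or if a joint passes its speed limit or range.

## Working session

There is one attempt and no reset: what is moved stays moved. The work goes in short steps, Python scripts to look and compute and a tool call to move; the robot and the scene stay as the last step left them, time stands still between calls to the robot, and variables do not carry over. Pictures are saved under pics/ and viewed, at most 10 in all, crops included, and the job is handed in when it is done.

Besides the shell and the picture viewer there is one more tool, called by a JSON object that holds its "api" and its "payload". apply_moves: Moves the arm, as the interface text tells. Its arguments: {"type":"object","properties":{"plan":{"type":"array","items":{"type":"number"}},"hand":{"type":"number"},"squeeze":{"type":"number"}},"required":["plan"]}

```bash
mkdir -p pics; cat > h.py <<'E'
from station import monitor, camera, ctrl
import numpy as np, cv2
def cap(n):
    c=camera(n); R=cv2.Rodrigues(np.array(c['rvec'],float))[0]; t=np.array(c['tvec'],float).ravel()
    z=c['range_z']; v,u=np.mgrid[:400,:640]; K=c['mtx']
    P=np.stack([(u-K[0,2])/K[0,0]*z,(v-K[1,2])/K[1,1]*z,z],-1)
    W=(P-t)@R; W[z==0]=np.nan
    return c['image'],W,K,R,t
E
python3 - <<'E'
from h import *
a=cap('scene');b=cap('side')
cv2.imwrite('pics/s1.png',a[0][...,::-1]);cv2.imwrite('pics/s2.png',b[0][...,::-1])
np.savez('v.npz',a=a[0],aw=a[1],b=b[0],bw=b[1])
print(monitor.get_obs()); print(ctrl.tcp_to_grasp,-a[3].T@a[4],-b[3].T@b[4])
E
```

```text
{'time_s': 0.1, 'qpos': array([ 1.04841468e+00,  3.00411130e-01,  1.52151600e+00, -8.92132696e-06,
        1.32070156e+00, -6.65941567e-02]), 'joint_vel': array([ 2.77089884e-04, -1.30930398e-03, -4.44920872e-04, -4.10700558e-05,
        8.79241408e-04,  1.61899561e-03]), 'tau': array([-1.06378564e-03, -5.32636178e+01, -3.53286016e+01,  7.08266487e-02,
        2.35021894e-02, -5.36162236e-05]), 'ee_pos': array([0.24197739, 0.4936477 , 0.20494676]), 'eef_rot': array([-3.14055834e+00, -6.03204660e-05,  2.68580735e+00]), 'force': array([0.33429014, 0.96930505, 0.15347537]), 'moment': array([-0.0325361 , -0.00740693, -0.00830362]), 'grip_force': 0.0, 'grip_width': 0.0937877032525618}
-0.0188 [1.16908648 0.9919069  1.45814668] [-0.18986372 -0.78273491  0.73188728]
```

View pics/s1.png

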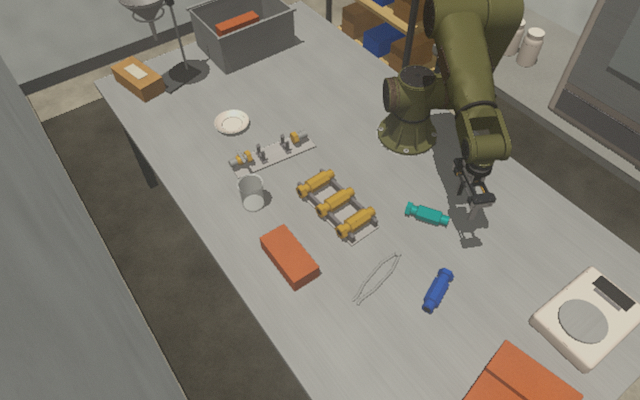

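View pics/s2.png

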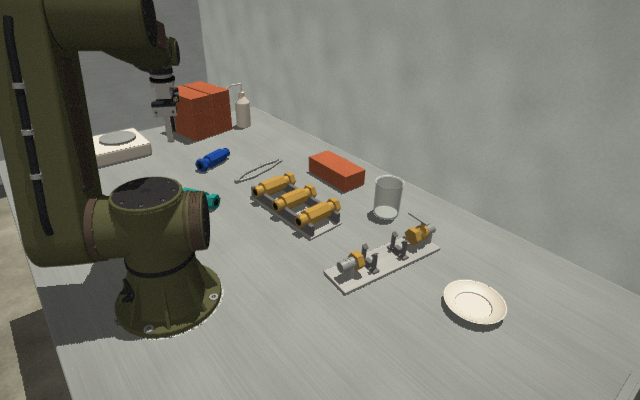

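The scene view shows three brass valves in the rack at (318,181), (337,201) and (357,221), with turquoise (428,214) and blue (437,289) decoys. The bracket is at (272,153) with clips at about (262,152) and (285,143). The side view puts the levered stopcock at (418,234) and the plain pipe end at (352,262).

```bash
python3 - <<'E'
from h import *
d=np.load('v.npz')
for im,W,nm in((d['a'],d['aw'],'scene'),(d['b'],d['bw'],'side')):
    hsv=cv2.cvtColor(im,cv2.COLOR_RGB2HSV)
    m=cv2.inRange(hsv,(14,110,60),(28,255,255))
    x,y,z=W[...,0],W[...,1],W[...,2]
    m[~((z>.005)&(z<.15)&(x>.2)&(x<.9)&(abs(y)<.6))]=0
    n,l,s,c=cv2.connectedComponentsWithStats(m)
    for i in range(1,n):
        if s[i,4]<25: continue
        P=W[l==i]; ang=cv2.minAreaRect(P[:,:2].astype(np.float32)*1000)
        print(nm,c[i].round(),s[i,4],'mean',P.mean(0).round(4),'min',P.min(0).round(3),'max',P.max(0).round(3),np.round(ang[0]),np.round(ang[1]),round(ang[2],1))
    # plates (z 4..14mm)
    for lo,hi in((.005,.014),(.02,.1)):
        g=((z>lo)&(z<hi)&(x>.2)&(x<.85)&(y>-.5)&(y<.5)).astype(np.uint8)
        n,l,s,c=cv2.connectedComponentsWithStats(g)
        for i in range(1,n):
            if s[i,4]<60: continue
            P=W[l==i]; ang=cv2.minAreaRect(P[:,:2].astype(np.float32)*1000)
            print(nm,lo,c[i].round(),s[i,4],P[:,2].max().round(3),np.round(ang[0]),np.round(ang[1]),round(ang[2],1))
E
```

```text
scene [294. 137.] 68 mean [ 0.4251 -0.2153  0.0571] min [ 0.413 -0.239  0.028] max [ 0.435 -0.195  0.073] [ 423. -216.] [44. 21.] 85.2
scene [248. 156.] 46 mean [ 0.6289 -0.235   0.0609] min [ 0.619 -0.26   0.043] max [ 0.638 -0.215  0.073] [ 628. -237.] [43. 17.] 81.5
scene [239. 160.] 32 mean [ 0.6693 -0.2401  0.0596] min [ 0.662 -0.265  0.044] max [ 0.677 -0.219  0.078] [ 670. -242.] [46. 14.] 89.5
scene [315. 182.] 438 mean [0.4971 0.031  0.0599] min [ 0.411 -0.016  0.021] max [0.568 0.054 0.081] [490.  18.] [157.  67.] 2.0
scene [335. 201.] 483 mean [0.4911 0.1441 0.0593] min [0.404 0.082 0.007] max [0.565 0.168 0.077] [486. 128.] [163.  82.] 10.1
scene [355. 221.] 526 mean [0.4888 0.2584 0.06  ] min [0.403 0.202 0.009] max [0.56  0.283 0.075] [483. 241.] [157.  76.] 4.3
scene 0.005 [240. 124.] 95 0.014 [ 547. -464.] [98. 67.] 1.3
scene 0.005 [273. 156.] 785 0.014 [ 522. -229.] [116. 353.] 82.5
scene 0.005 [324. 193.] 161 0.014 [472.  58.] [83. 60.] 5.0
scene 0.005 [345. 212.] 175 0.014 [468. 177.] [84. 59.] 5.7
scene 0.005 [362. 233.] 188 0.014 [478. 285.] [127.  41.] 2.2
scene
[... 1592 characters left out ...]
14 [496. 119.] [69. 47.] 9.7
side 0.005 [400. 241.] 64 0.014 [ 624. -206.] [61. 26.] 23.9
side 0.005 [379. 265.] 1948 0.014 [ 523. -235.] [104. 352.] 83.8
side 0.005 [467. 299.] 707 0.014 [ 572. -464.] [123.  71.] 0.0
side 0.02 [337. 169.] 1264 0.071 [747. 222.] [219. 110.] 88.9
side 0.02 [296. 201.] 2419 0.075 [484. 137.] [162. 328.] 2.7
side 0.02 [389. 185.] 112 0.1 [741. -44.] [26. 69.] 39.7
side 0.02 [387. 202.] 545 0.1 [696. -82.] [43. 86.] 38.3
side 0.02 [212. 199.] 140 0.053 [270. 317.] [50. 47.] 30.2
side 0.02 [414. 234.] 711 0.092 [ 632. -235.] [148.  78.] 4.4
side 0.02 [357. 261.] 632 0.074 [ 420. -224.] [ 53. 108.] 84.8
side 0.02 [462. 290.] 190 0.026 [ 568. -457.] [148.  85.] 0.1
```

{"api": "apply_moves", "payload": {"plan": [0,0,0,-0.12,0,0,0,-0.12,0,0,0,-0.12,0,0,0,-0.12,-30,-32,0,0,-30,-32,0,0,-30,-32,0,0,-30,-32,0,0,-29,-32,0,0,-29,-32,0,0,-29,-32,0,0,-29,-31,0,0,0,0,0,0,0,0,0,0,0,0,0,0], "hand": 1, "squeeze": 40}}

```text
time_s: 1.6
ee_pos: [0.4835, 0.2453, 0.2053]
eef_rot: [-3.142, -0.001, -3.117]
force: [-0.4, -0.6, -0.1]
grip_width: 0.094
grip_force: 0.0
```

```bash
cat >> h.py <<'E'
def brass(im,W):
    hsv=cv2.cvtColor(im,cv2.COLOR_RGB2HSV)
    m=cv2.inRange(hsv,(14,110,40),(28,255,255))
    m[~((W[...,2]>.03)&(W[...,2]<.2))]=0
    n,l,s,c=cv2.connectedComponentsWithStats(m)
    return [(c[i].round(),W[l==i]) for i in range(1,n) if s[i,4]>150]
def fit(P,zc):
    # top ridge: points near the top; axis by PCA
    T=P[P[:,2]>zc]; q=T[:,:2]; r=cv2.fitLine(q.astype(np.float32),cv2.DIST_HUBER,0,.001,.001).ravel()
    return r
E
python3 - <<'E'
from h import *
o=monitor.get_obs();print(o['ee_pos'],o['eef_rot'],o['force'],o['moment'],o['qpos'])
im,W,K,R,t=cap('wrist'); cv2.imwrite('pics/w1.png',im[...,::-1]); print(-R.T@t)
for c,P in brass(im,W):
    r=cv2.minAreaRect(P[:,:2].astype(np.float32)*1000)
    print(c,len(P),P.min(0).round(4),P.max(0).round(4),np.round(r[0],1),np.round(r[1],1),round(r[2],1),fit(P,.06).round(4))
E
```

```text
[0.48352818 0.24530542 0.20528043] [-3.14159001e+00 -5.14260985e-04 -3.11661719e+00] [-0.3608232  -0.58395346 -0.08191825] [ 0.01489608 -0.01304741  0.01922137] [ 4.01841238e-01  2.82941779e-01  1.54323415e+00  1.93031787e-04
  1.31589588e+00 -1.19397927e+00]
[0.41059865 0.24245799 0.38507634]
[218. 178.] 4665 [0.4048 0.1009 0.03  ] [0.5529 0.1605 0.0731] [479.2 134.9] [ 58.2 150.2] 84.5 [0.9992 0.0392 0.4694 0.1356]
[317. 188.] 5089 [0.4019 0.2245 0.0323] [0.5563 0.2776 0.0728] [479.1 250.1] [154.1  52. ] 2.0 [0.9991 0.042  0.4768 0.2488]
[123. 190.] 6093 [ 0.4107 -0.0184  0.0335] [0.5661 0.0485 0.0729] [489.1  12.6] [154.9  65.8] 2.5 [0.9993 0.0365 0.5036 0.0249]
```

View pics/w1.png

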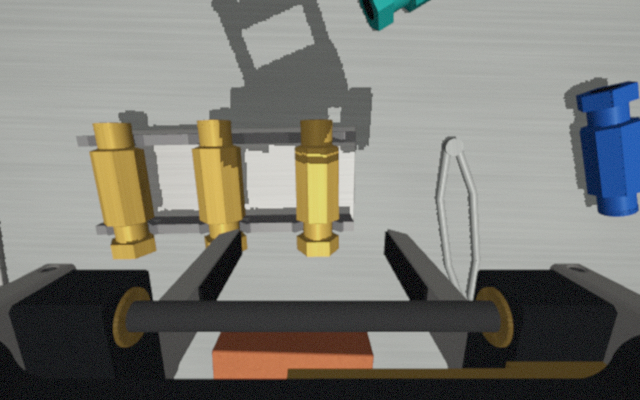

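Wrist view: valves a, b and c are at (123,190), (218,178) and (317,188), with hexagons towards +x (image bottom). The rack's yaw is about 0.04 and valve c's origin is about (0.473, 0.249). I'll grip c.

{"api": "apply_moves", "payload": {"plan": [10,4,20,-0.015,0,0,30,0,0,0,30,0,0,0,30,0,0,0,30,0,0,0,20,0,0,0,12,0,0,0,6,0,0,0,0,0,0,0,0,0]}}

```text
time_s: 2.65
ee_pos: [0.4745, 0.2488, 0.0284]
eef_rot: [3.141, 0.001, -3.102]
force: [0.0, -1.0, -0.2]
grip_width: 0.0942
grip_force: 0.0
```

{"api": "apply_moves", "payload": {"plan": [0,0,0,0,0,0,0,0,0,0,0,0,0,0,0,0,0,0,0,0,0,0,0,0,0,0,0,0,0,0,0,0], "hand": -1}}

```text
time_s: 3.45
ee_pos: [0.4742, 0.2497, 0.0278]
eef_rot: [3.139, 0.001, -3.102]
force: [-1.8, 10.3, 0.8]
grip_width: 0.0496
grip_force: 40.0
```

{"api": "apply_moves", "payload": {"plan": [0,0,-3,0,0,0,-6,0,0,0,-10,0,0,0,-15,0,0,0,-15,0,0,0,-15,0,0,0,-10,0,0,0,-4,0,0,0,-2,0,0,0,0,0,0,0,0,0,0,0,0,0,0,0,0,0,0,0,0,0,0,0,0,0,0,0,0,0]}}

```text
time_s: 5.05
ee_pos: [0.4741, 0.2484, 0.1074]
eef_rot: [3.142, -0.0, -3.102]
force: [-0.5, 0.8, -7.4]
grip_width: 0.0498
grip_force: 40.0
```

```bash
cat > m.py <<'E'
from h import *
L=[]
o=monitor.get_obs()
print(o['time_s'],o['ee_pos'].round(4),o['eef_rot'].round(3),'F',o['force'].round(2),'M',o['moment'].round(4),o['grip_width'],o['grip_force'])
E
python3 m.py
```

```text
5.05 [0.4741 0.2484 0.1074] [ 3.142 -0.    -3.102] F [-0.48  0.78 -7.4 ] M [0.0073 0.1415 0.023 ] 0.049791707756848 39.99811159237652
```

```bash
cat > mm.py <<'E'
from h import *
L=[]
for i in range(5):
    camera('side'); o=monitor.get_obs(); L.append(np.r_[o['moment'],o['force']])
L=np.array(L); print(o['time_s'],o['ee_pos'].round(4),o['eef_rot'].round(3)); print(L.mean(0).round(4),L.std(0).round(4))
E
python3 mm.py
```

```text
5.3 [0.4741 0.2484 0.1075] [-3.142 -0.    -3.102]
[ 0.0266  0.1454 -0.0079 -0.1518  0.0529 -6.3694] [0.0353 0.041  0.0148 0.4002 0.1881 0.3392]
```

{"api": "apply_moves", "payload": {"plan": [28,0,0,0,28,0,0,0,28,0,0,0,20,0,0,0,14,0,0,0,9,0,0,0,5,0,0,0,2,0,0,0,0,0,0,0,0,0,0,0,0,0,0,0,0,0,0,0]}}

```text
time_s: 6.5
ee_pos: [0.3404, 0.2431, 0.1074]
eef_rot: [-3.142, -0.0, -3.103]
force: [-0.0, 0.0, -5.9]
grip_width: 0.0493
grip_force: 40.0
```

```bash
python3 mm.py
```

```text
6.75 [0.3402 0.2431 0.1074] [-3.142 -0.    -3.102]
[ 3.5500e-02  1.5640e-01  6.0000e-04  3.4920e-01  9.2600e-02 -6.3593e+00] [0.0309 0.0164 0.0402 0.7823 0.2125 0.5251]
```

{"api": "apply_moves", "payload": {"plan": [-32,0,0,0,-32,0,0,0,-28,0,0,0,-18,0,0,0,-12,0,0,0,-7,0,0,0,-4,0,0,0,-1,0,0,0,0,0,0,0,0,0,0,0,0,0,0,0]}}

```text
time_s: 7.85
ee_pos: [0.4739, 0.2484, 0.1076]
eef_rot: [3.142, 0.0, -3.102]
force: [-0.1, 0.0, -7.0]
grip_width: 0.0492
grip_force: 40.0
```

```bash
sed -i 's/range(5)/range(10)/' mm.py; python3 mm.py
```

```text
8.35 [0.4741 0.2484 0.1074] [-3.142 -0.    -3.102]
[ 0.0282  0.14    0.0141  0.0477  0.4028 -6.7431] [0.0159 0.0361 0.0426 0.4364 0.5025 0.3235]
```

The moment doesn't change, so c looks caked. I'll set it down and try b.

{"api": "apply_moves", "payload": {"plan": [0,0,10,0,0,0,18,0,0,0,18,0,0,0,14,0,0,0,8,0,0,0,5,0,0,0,3,0,0,0,2,0,0,0,1,0,0,0,0,0,0,0,0,0]}}

```text
time_s: 9.45
ee_pos: [0.4744, 0.2487, 0.029]
eef_rot: [3.141, 0.001, -3.102]
force: [-0.8, 1.7, -3.6]
grip_width: 0.0497
grip_force: 40.0
```

```bash
python3 m.py
```

```text
9.45 [0.4744 0.2487 0.029 ] [ 3.141e+00  1.000e-03 -3.102e+00] F [-0.83  1.74 -3.6 ] M [0.3767 0.0399 0.1254] 0.04974849074064861 40.00008810552572
```

{"api": "apply_moves", "payload": {"plan": [0,0,1,0,0,0,0,0,0,0,0,0]}}

```text
time_s: 9.75
ee_pos: [0.4747, 0.249, 0.0285]
eef_rot: [3.14, 0.002, -3.102]
force: [-2.6, 4.0, 5.4]
grip_width: 0.0494
grip_force: 40.0
```

{"api": "apply_moves", "payload": {"plan": [0,0,0,0,0,0,0,0,0,0,0,0,0,0,0,0,0,0,-20,0,0,0,-40,0,0,0,-40,0,0,-35,-5,0,0,-40,0,0,0,-40,0,0,0,0,20,0,0,0,30,0,0,0,30,0,0,0,20,0,0,0,5,0,0,0,0,0,0,0,0,0,0,0,0,0], "hand": 1}}

```text
time_s: 11.55
ee_pos: [0.4792, 0.1336, 0.0285]
eef_rot: [3.141, 0.002, -3.102]
force: [0.5, 0.2, -0.4]
grip_width: 0.0941
grip_force: 0.0
```

{"api": "apply_moves", "payload": {"plan": [0,0,0,0,0,0,0,0,0,0,0,0,0,0,0,0,0,0,0,0,0,0,0,0,0,0,0,0], "hand": -1}}

```text
time_s: 12.25
ee_pos: [0.4786, 0.1348, 0.0277]
eef_rot: [3.139, 0.0, -3.102]
force: [-1.5, 11.9, 1.7]
grip_width: 0.0498
grip_force: 40.0
```

{"api": "apply_moves", "payload": {"plan": [0,0,-3,0,0,0,-6,0,0,0,-10,0,0,0,-15,0,0,0,-15,0,0,0,-15,0,0,0,-10,0,0,0,-4,0,0,0,-2,0,0,0,0,0,0,0,0,0,0,0,0,0]}}

```text
time_s: 13.45
ee_pos: [0.4784, 0.1334, 0.1069]
eef_rot: [-3.141, -0.001, -3.102]
force: [-0.8, 0.7, -7.2]
grip_width: 0.0499
grip_force: 40.0
```

```bash
python3 mm.py
```

```text
13.95 [0.4786 0.1335 0.1075] [-3.142  0.    -3.102]
[ 3.8400e-02  1.4360e-01  6.0000e-04  3.8600e-02  1.9540e-01 -6.7136e+00] [0.0321 0.0271 0.0362 0.5154 0.4412 0.5104]
```

{"api": "apply_moves", "payload": {"plan": [30,0,0,0,30,0,0,0,28,0,0,0,18,0,0,0,13,0,0,0,8,0,0,0,5,0,0,0,2,0,0,0,0,0,0,0,0,0,0,0,0,0,0,0,0,0,0,0]}}

```text
time_s: 15.15
ee_pos: [0.3449, 0.1282, 0.1074]
eef_rot: [-3.142, -0.0, -3.102]
force: [-0.7, 0.8, -6.4]
grip_width: 0.0499
grip_force: 40.0
```

```bash
python3 mm.py
```

```text
15.65 [0.3447 0.1282 0.1075] [-3.142  0.    -3.102]
[ 0.0288  0.1357 -0.0093 -0.3548 -0.0883 -6.4364] [0.0251 0.0201 0.0194 0.4921 0.3491 0.6977]
```

{"api": "apply_moves", "payload": {"plan": [-32,0,0,0,-32,0,0,0,-28,0,0,0,-18,0,0,0,-12,0,0,0,-7,0,0,0,-4,0,0,0,-1,0,0,0,0,0,0,0,0,0,0,0,0,0,0,0]}}

```text
time_s: 16.75
ee_pos: [0.4784, 0.1335, 0.1076]
eef_rot: [3.142, 0.0, -3.102]
force: [-0.5, 0.1, -6.8]
grip_width: 0.0498
grip_force: 40.0
```

```bash
python3 mm.py
```

```text
17.25 [0.4786 0.1335 0.1074] [-3.142 -0.    -3.102]
[ 0.036   0.1272 -0.0107 -0.2777 -0.0753 -6.5673] [0.0202 0.0367 0.0222 0.5761 0.239  0.4599]
```

b shows no change either. I'll set it down and try a.

{"api": "apply_moves", "payload": {"plan": [0,0,10,0,0,0,18,0,0,0,18,0,0,0,14,0,0,0,8,0,0,0,5,0,0,0,3,0,0,0,2,0,0,0,1,0,0,0,0.5,0,0,0,0,0,0,0,0,0]}}

```text
time_s: 18.45
ee_pos: [0.4791, 0.1338, 0.0287]
eef_rot: [3.141, 0.001, -3.102]
force: [-2.7, 4.5, 6.4]
grip_width: 0.0498
grip_force: 40.0
```

{"api": "apply_moves", "payload": {"plan": [0,0,0,0,0,0,0,0,0,0,0,0,0,0,0,0,0,0,-20,0,0,0,-40,0,0,0,-40,0,0,-35,-5,0,0,-40,0,0,0,-39,0,0,0,0,20,0,0,0,30,0,0,0,30,0,0,0,20,0,0,0,5,0,0,0,0,0,0,0,0,0,0,0,0,0], "hand": 1}}

```text
time_s: 20.25
ee_pos: [0.4837, 0.0196, 0.0291]
eef_rot: [-3.141, 0.002, -3.102]
force: [-0.6, -0.4, -0.3]
grip_width: 0.0941
grip_force: 0.0
```

{"api": "apply_moves", "payload": {"plan": [0,0,0,0,0,0,0,0,0,0,0,0,0,0,0,0,0,0,0,0,0,0,0,0,0,0,0,0], "hand": -1}}

```text
time_s: 20.95
ee_pos: [0.4831, 0.02, 0.028]
eef_rot: [3.141, -0.0, -3.102]
force: [0.1, 5.4, 0.9]
grip_width: 0.0498
grip_force: 40.0
```

{"api": "apply_moves", "payload": {"plan": [0,0,-3,0,0,0,-6,0,0,0,-10,0,0,0,-15,0,0,0,-15,0,0,0,-15,0,0,0,-10,0,0,0,-4,0,0,0,-2,0,0,0,0,0,0,0,0,0,0,0,0,0]}}

```text
time_s: 22.15
ee_pos: [0.4828, 0.0196, 0.1075]
eef_rot: [3.142, -0.001, -3.102]
force: [-0.3, -0.8, -7.6]
grip_width: 0.0495
grip_force: 40.0
```

```bash
python3 mm.py
```

```text
22.65 [0.4831 0.0195 0.1079] [-3.142  0.    -3.102]
[ 0.0369  0.1481 -0.0114 -0.1859  0.014  -6.8246] [0.0365 0.0203 0.0369 0.4187 0.6553 0.3522]
```

{"api": "apply_moves", "payload": {"plan": [30,0,0,0,30,0,0,0,28,0,0,0,18,0,0,0,13,0,0,0,8,0,0,0,5,0,0,0,2,0,0,0,0,0,0,0,0,0,0,0,0,0,0,0,0,0,0,0]}}

```text
time_s: 23.85
ee_pos: [0.3493, 0.0143, 0.1079]
eef_rot: [3.142, -0.0, -3.102]
force: [-0.1, 0.1, -6.9]
grip_width: 0.0496
grip_force: 40.0
```

```bash
python3 mm.py
```

```text
24.35 [0.3492 0.0143 0.108 ] [-3.142  0.    -3.102]
[ 0.0329  0.1236 -0.019  -0.0127 -0.1947 -6.9637] [0.0364 0.0307 0.0281 0.4294 0.4086 0.3119]
```

{"api": "apply_moves", "payload": {"plan": [-32,0,0,0,-32,0,0,0,-28,0,0,0,-18,0,0,0,-12,0,0,0,-7,0,0,0,-4,0,0,0,-1,0,0,0,0,0,0,0,0,0,0,0,0,0,0,0]}}

```text
time_s: 25.45
ee_pos: [0.4829, 0.0195, 0.1081]
eef_rot: [3.142, 0.0, -3.102]
force: [0.2, -0.2, -6.7]
grip_width: 0.0498
grip_force: 40.0
```

```bash
python3 mm.py
```

```text
25.95 [0.4831 0.0196 0.1079] [-3.142 -0.    -3.102]
[ 0.0332  0.1865 -0.0094  0.172   0.0673 -7.0499] [0.0298 0.0145 0.0273 0.5004 0.2606 0.4951]
```

Valve a shows 0.148 → 0.124 → 0.187. I'll confirm with one more cycle.

{"api": "apply_moves", "payload": {"plan": [30,0,0,0,30,0,0,0,28,0,0,0,18,0,0,0,13,0,0,0,8,0,0,0,5,0,0,0,2,0,0,0,0,0,0,0,0,0,0,0,0,0,0,0]}}

```text
time_s: 27.05
ee_pos: [0.3494, 0.0143, 0.1079]
eef_rot: [3.142, -0.0, -3.102]
force: [-0.2, -0.4, -7.2]
grip_width: 0.0497
grip_force: 40.0
```

```bash
python3 mm.py
```

```text
27.55 [0.3492 0.0143 0.1079] [ 3.142 -0.    -3.102]
[ 2.7700e-02  1.3150e-01 -6.0000e-03  1.3710e-01  4.0700e-02 -6.5618e+00] [0.0335 0.0177 0.0198 0.4589 0.4436 0.4534]
```

{"api": "apply_moves", "payload": {"plan": [-32,0,0,0,-32,0,0,0,-28,0,0,0,-18,0,0,0,-12,0,0,0,-7,0,0,0,-4,0,0,0,-1,0,0,0,0,0,0,0,0,0,0,0,0,0,0,0]}}

```text
time_s: 28.65
ee_pos: [0.4828, 0.0195, 0.1081]
eef_rot: [-3.142, 0.0, -3.102]
force: [-0.2, 0.8, -7.0]
grip_width: 0.05
grip_force: 40.0
```

```bash
python3 mm.py
```

```text
29.15 [0.4831 0.0196 0.1079] [ 3.142 -0.    -3.102]
[ 3.0300e-02  2.0810e-01 -5.4000e-03 -1.7220e-01  3.2420e-01 -7.0709e+00] [0.0254 0.0339 0.0185 0.6621 0.4595 0.44  ]
```

Confirmed: a moves 0.131 → 0.208, so the ball runs and now sits at the hexagon end. I'll carry it towards the bracket, stop short and look.

{"api": "apply_moves", "payload": {"plan": [0,0,-20,0,0,0,-30,0,-4,-30,-12,0.04,-5,-40,0,0.04,-5,-40,0,0.04,-5,-25,0,0.024,-3,-10,0,0,0,0,0,0,0,0,0,0,0,0,0,0]}}

```text
time_s: 30.15
ee_pos: [0.5015, -0.1249, 0.17]
eef_rot: [3.141, -0.0, 3.038]
force: [0.1, 0.2, -7.5]
grip_width: 0.0498
grip_force: 40.0
```

```bash
python3 m.py; python3 - <<'E'
from h import *
im,W,K,R,t=cap('wrist'); cv2.imwrite('pics/w2.png',im[...,::-1]); np.savez('w2.npz',im=im,W=W)
x,y,z=W[...,0],W[...,1],W[...,2]
for lo,hi in((.006,.013),(.045,.082)):
    g=((z>lo)&(z<hi)&(y<-.14)).astype(np.uint8)
    n,l,s,c=cv2.connectedComponentsWithStats(g)
    for i in range(1,n):
        if s[i,4]<80: continue
        P=W[l==i]; r=cv2.minAreaRect(P[:,:2].astype(np.float32)*1000)
        print(lo,c[i].round(),s[i,4],P.min(0).round(4),P.max(0).round(4),np.round(r[0],1),np.round(r[1],1),round(r[2],1))
E
```

```text
30.15 [ 0.5015 -0.1249  0.17  ] [ 3.141 -0.     3.038] F [ 0.11  0.2  -7.49] M [ 0.0435  0.1783 -0.0333] 0.049782886918012054 39.99728887807578
0.006 [223. 160.] 11765 [ 0.3453 -0.2927  0.006 ] [ 0.5858 -0.1681  0.013 ] [ 470.2 -230.7] [100.3 243.4] 83.7
0.006 [ 26. 248.] 1110 [ 0.5095 -0.5439  0.006 ] [ 0.5849 -0.4336  0.013 ] [ 542.7 -494.3] [ 65.9 112.4] 10.1
0.006 [219. 270.] 108 [ 0.5819 -0.2736  0.0088] [ 0.6113 -0.2452  0.0125] [ 592.7 -255.6] [32.7 19.7] 43.1
0.006 [259. 335.] 147 [ 0.6879 -0.2351  0.0062] [ 0.7017 -0.2054  0.0126] [ 694.4 -220. ] [29.5 11.9] 84.3
0.045 [204. 110.] 2719 [ 0.3664 -0.2509  0.0455] [ 0.4332 -0.1994  0.0733] [ 399.  -222.7] [50.6 64.1] 83.7
0.045 [184. 176.] 244 [ 0.4551 -0.2566  0.0454] [ 0.4699 -0.2435  0.0708] [ 462.3 -250. ] [13.2 14. ] 83.7
0.045 [227. 176.] 220 [ 0.4594 -0.2165  0.045 ] [ 0.4743 -0.2039  0.0717] [ 466.7 -209.9] [12.  14.2] 82.4
```

View pics/w2.png

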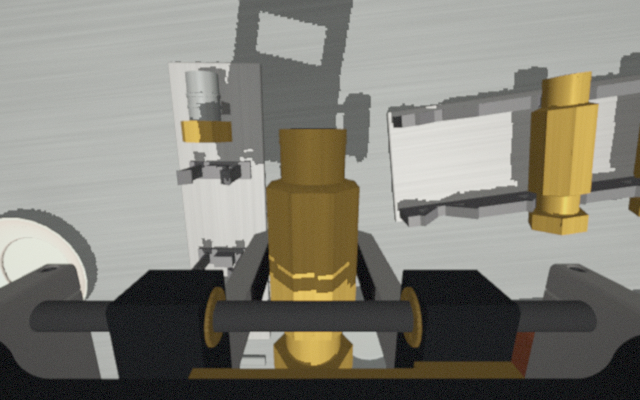

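The wrist view shows the near clip arms at (184,176) and (227,176), and the pipe end at (204,110). This puts the seat at about (0.518, -0.236) with yaw -0.11. I'll check the camera bias against valve b, whose position I know from gripping it.

```bash
python3 - <<'E'
from h import *
d=np.load('w2.npz'); v=np.load('v.npz')
S=[('wrist',d['im'],d['W']),('scene',v['a'],v['aw']),('side',v['b'],v['bw'])]
for n,im,W in S:
    x,y,z=W[...,0],W[...,1],W[...,2]
    hsv=cv2.cvtColor(im,cv2.COLOR_RGB2HSV); br=cv2.inRange(hsv,(14,110,40),(28,255,255))>0
    g=br&(z>.0672)&(z<.078)&(x>.455)&(x<.505)
    for lo,hi in((-.02,.07),(.08,.19),(.2,.3)):
        P=W[g&(y>lo)&(y<hi)]
        if len(P)>10: print(n,'top flat',len(P),P.mean(0).round(4))
    for xc in(.4645,.572):
        g=(~br)&(z>.055)&(z<.078)&(abs(x-xc)<.014)&(y<-.19)&(y>-.28)
        P=W[g]
        if len(P)>8: print(n,'clip',len(P),P.min(0).round(4),P.max(0).round(4),'mid',((P.min(0)+P.max(0))/2).round(4))
E
```

```text
wrist top flat 1458 [0.4794 0.1315 0.07  ]
wrist clip 415 [ 0.4551 -0.2566  0.0555] [ 0.4737 -0.2039  0.0717] mid [ 0.4644 -0.2302  0.0636]
wrist clip 77 [ 0.5619 -0.2657  0.0562] [ 0.5764 -0.2197  0.0674] mid [ 0.5691 -0.2427  0.0618]
scene top flat 34 [0.4838 0.0248 0.0703]
scene top flat 47 [0.4823 0.1402 0.0699]
scene top flat 66 [0.4797 0.2549 0.0702]
scene clip 25 [ 0.4557 -0.2524  0.0557] [ 0.4758 -0.1935  0.0753] mid [ 0.4657 -0.223   0.0655]
scene clip 23 [ 0.565  -0.2611  0.0552] [ 0.581  -0.2092  0.0722] mid [ 0.573  -0.2352  0.0637]
side top flat 85 [0.4794 0.0174 0.0709]
side top flat 68 [0.4803 0.1329 0.0707]
side top flat 59 [0.4793 0.2466 0.0709]
side clip 58 [ 0.4553 -0.2541  0.0556] [ 0.4732 -0.2012  0.0708] mid [ 0.4642 -0.2276  0.0632]
side clip 55 [ 0.5609 -0.2665  0.0551] [ 0.5822 -0.2144  0.0725] mid [ 0.5715 -0.2404  0.0638]
```

{"api": "apply_moves", "payload": {"plan": [-7,-26,0,0.006,-7,-28,0,0,-7,-28,0,0,-5,-16,0,0,-2,-8,0,0,0,0,25,0,0,0,30,0,0,0,25,0,0,0,15,0,0,0,7,0,0,0,3,0,0,0,0,0,0,0,0,0,0,0,0,0]}}

```text
time_s: 31.6
ee_pos: [0.5181, -0.2346, 0.0658]
eef_rot: [-3.141, 0.001, 3.031]
force: [-0.2, -0.5, -6.5]
grip_width: 0.0494
grip_force: 40.0
```

```bash
python3 m.py; python3 - <<'E'
from h import *
im,W,K,R,t=cap('side'); cv2.imwrite('pics/s3.png',cv2.resize(im[190:310,300:480,::-1],None,fx=4,fy=4,interpolation=cv2.INTER_CUBIC))
im2,W2,*_=cap('scene'); cv2.imwrite('pics/s4.png',cv2.resize(im2[100:190,210:330,::-1],None,fx=5,fy=5,interpolation=cv2.INTER_CUBIC))
for n,im,W in(('side',im,W),('scene',im2,W2)):
    x,y,z=W[...,0],W[...,1],W[...,2]
    hsv=cv2.cvtColor(im,cv2.COLOR_RGB2HSV); br=cv2.inRange(hsv,(14,110,30),(28,255,255))>0
    P=W[br&(y<-.19)&(y>-.3)&(z>.083)&(z<.12)&(x>.4)&(x<.625)]
    if len(P): print(n,len(P),P.min(0).round(4),P.max(0).round(4))
E
```

```text
31.6 [ 0.5181 -0.2346  0.0658] [-3.141e+00  1.000e-03  3.031e+00] F [-0.15 -0.46 -6.48] M [0.0837 0.1657 0.0121] 0.04942742571610677 39.997294872882776
side 509 [ 0.4442 -0.269   0.083 ] [ 0.5986 -0.2082  0.1119]
scene 218 [ 0.4487 -0.2602  0.083 ] [ 0.6026 -0.1995  0.111 ]
```

View pics/s3.png

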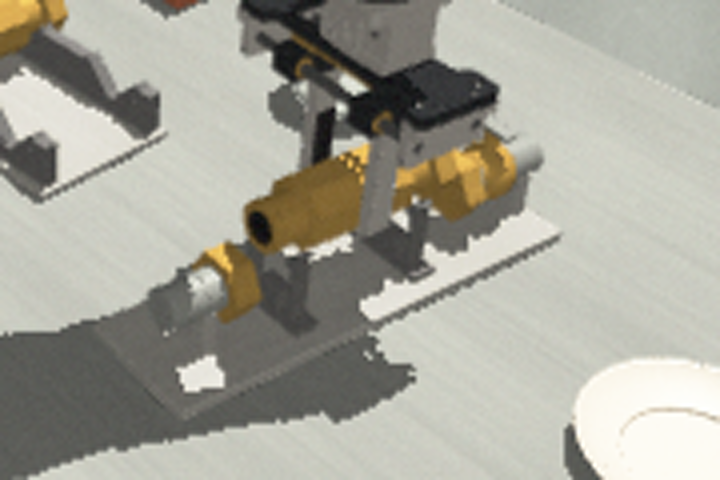

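View pics/s4.png

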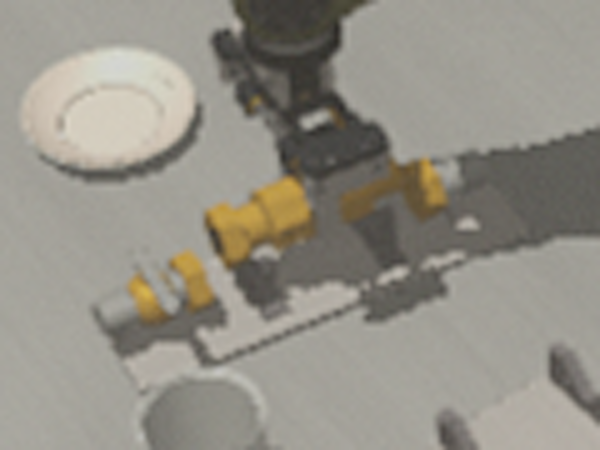

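Both crops show the held valve level and aligned above both clips, hexagon towards the stopcock. I'll lower it gently.

{"api": "apply_moves", "payload": {"plan": [0,0,4,0,0,0,3,0,0,0,2,0,0,0,2,0,0,0,1,0,0,0,1,0,0,0,0,0,0,0,0,0]}}

```text
time_s: 32.5
ee_pos: [0.5183, -0.2347, 0.0527]
eef_rot: [-3.141, 0.002, 3.031]
force: [-0.7, -0.4, 5.7]
grip_width: 0.0496
grip_force: 40.0
```

```bash
python3 m.py
```

```text
32.5 [ 0.5183 -0.2347  0.0527] [-3.141e+00  2.000e-03  3.031e+00] F [-0.74 -0.41  5.72] M [-0.1918  0.137   0.0127] 0.04963981091860943 40.00066089152824
```

{"api": "apply_moves", "payload": {"plan": [0,0,1,0,0,0,1,0,0,0,1,0,0,0,1,0,0,0,0,0]}}

```text
time_s: 33.0
ee_pos: [0.5187, -0.2349, 0.0492]
eef_rot: [-3.141, 0.003, 3.031]
force: [0.2, -2.2, 9.5]
grip_width: 0.0498
grip_force: 40.0
```

```bash
python3 m.py
```

```text
33.0 [ 0.5187 -0.2349  0.0492] [-3.141e+00  3.000e-03  3.031e+00] F [ 0.18 -2.22  9.51] M [-0.1444  0.0753 -0.0499] 0.049808450578487595 40.0017654360272
```

{"api": "apply_moves", "payload": {"plan": [0,0,1,0,0,0,1,0,0,0,1,0,0,0,1,0,0,0,1,0,0,0,1,0,0,0,0,0]}}

```text
time_s: 33.7
ee_pos: [0.5186, -0.2348, 0.0429]
eef_rot: [-3.141, 0.003, 3.031]
force: [2.9, -0.7, 6.3]
grip_width: 0.0498
grip_force: 40.0
```

{"api": "apply_moves", "payload": {"plan": [0,0,1,0,0,0,1,0,0,0,1,0,0,0,1,0,0,0,1,0,0,0,1,0,0,0,0,0]}}

```text
time_s: 34.4
ee_pos: [0.5173, -0.2343, 0.0352]
eef_rot: [3.141, -0.001, 3.031]
force: [2.2, -4.1, -7.3]
grip_width: 0.0496
grip_force: 40.0
```

```bash
python3 m.py
```

```text
34.4 [ 0.5173 -0.2343  0.0352] [ 3.141e+00 -1.000e-03  3.031e+00] F [ 2.23 -4.08 -7.28] M [-0.6418  0.0078 -0.0119] 0.049562215833130696 39.99698515282944
```

{"api": "apply_moves", "payload": {"plan": [0,0,1,0,0,0,1,0,0,0,0.5,0,0,0,0.5,0,0,0,0,0]}}

```text
time_s: 34.9
ee_pos: [0.5175, -0.2343, 0.0326]
eef_rot: [3.141, -0.001, 3.031]
force: [-0.6, -2.7, -8.8]
grip_width: 0.0495
grip_force: 40.0
```

```bash
python3 m.py
```

```text
34.9 [ 0.5175 -0.2343  0.0326] [ 3.141e+00 -1.000e-03  3.031e+00] F [-0.59 -2.69 -8.8 ] M [-0.5669  0.2722 -0.037 ] 0.04951341804953831 39.99657473817933
```

{"api": "apply_moves", "payload": {"plan": [0,0,0.5,0,0,0,0.5,0,0,0,0.5,0,0,0,0.3,0,0,0,0,0]}}

```text
time_s: 35.4
ee_pos: [0.5178, -0.2344, 0.0312]
eef_rot: [-3.142, 0.0, 3.031]
force: [-1.0, -2.2, -6.2]
grip_width: 0.0496
grip_force: 40.0
```

```bash
python3 m.py
```

```text
35.4 [ 0.5178 -0.2344  0.0312] [-3.142  0.     3.031] F [-1.01 -2.23 -6.17] M [-0.3951  0.2715  0.0024] 0.049591402095219304 39.99717524915468
```

{"api": "apply_moves", "payload": {"plan": [0,0,0.5,0,0,0,0.5,0,0,0,0,0]}}

```text
time_s: 35.7
ee_pos: [0.5178, -0.2344, 0.0309]
eef_rot: [-3.142, 0.0, 3.031]
force: [-6.6, 0.6, 5.2]
grip_width: 0.0496
grip_force: 40.0
```

```bash
python3 m.py
```

```text
35.7 [ 0.5178 -0.2344  0.0309] [-3.142  0.     3.031] F [-6.62  0.59  5.22] M [ 0.0319  1.119  -0.0233] 0.049584741114074994 40.000678053474985
```

Hard stop at the predicted height. I'll release and check.

{"api": "apply_moves", "payload": {"plan": [0,0,0,0,0,0,0,0,0,0,0,0,0,0,0,0,0,0,0,0,0,0,-15,0,0,0,-30,0,0,0,-40,0,0,0,-40,0,25,20,-20,0,40,40,0,0,40,40,0,0,10,40,0,0,0,0,0,0,0,0,0,0], "hand": 1}}

```text
time_s: 37.2
ee_pos: [0.4275, -0.0926, 0.1764]
eef_rot: [-3.141, 0.002, 3.032]
force: [0.7, 0.2, 0.2]
grip_width: 0.0938
grip_force: 0.0
```

```bash
python3 m.py; python3 - <<'E'
from h import *
for n in('side','scene','wrist'):
    im,W,*_=cap(n)
    if n=='wrist': cv2.imwrite('pics/w3.png',im[...,::-1])
    x,y,z=W[...,0],W[...,1],W[...,2]
    hsv=cv2.cvtColor(im,cv2.COLOR_RGB2HSV); br=cv2.inRange(hsv,(14,110,30),(28,255,255))>0
    for lo,hi,xc in((-.29,-.18,.518),(.08,.19,.4786),(.2,.3,.474)):
        s=br&(y>lo)&(y<hi)
        P=W[s&(z>.067)&(abs(x-xc)<.038)]
        if len(P)<8: continue
        A=np.c_[P[:,0]-xc,P[:,1]-P[:,1].mean(),np.ones(len(P))]; k=np.linalg.lstsq(A,P[:,2],rcond=None)[0]
        Q=W[s&(abs(x-xc)<.1)&(z>.05)]
        f=fit(P,.067)
        print(n,len(P),P.mean(0).round(4),'tilt',k[0].round(3),'ztop',np.median(P[:,2]).round(4),'x',Q[:,0].min().round(4),Q[:,0].max().round(4),'yaw',(f[1]/f[0]).round(3))
E
```

```text
37.2 [ 0.4275 -0.0926  0.1764] [-3.141e+00  2.000e-03  3.032e+00] F [0.67 0.21 0.24] M [ 0.0464  0.0412 -0.0174] 0.09382594515754719 0.0
side 212 [ 0.5174 -0.2388  0.0726] tilt 0.018 ztop 0.0731 x 0.4181 0.618 yaw -0.124
side 106 [0.4783 0.1325 0.0708] tilt -0.005 ztop 0.0709 x 0.4026 0.5623 yaw 0.024
side 89 [0.4752 0.2462 0.0709] tilt 0.001 ztop 0.071 x 0.4001 0.5589 yaw 0.01
scene 92 [ 0.5162 -0.227   0.0718] tilt -0.015 ztop 0.0715 x 0.4186 0.6025 yaw -0.213
scene 75 [0.4798 0.1415 0.0703] tilt -0.011 ztop 0.0696 x 0.4076 0.566 yaw -0.063
scene 84 [0.4752 0.2557 0.0703] tilt 0.008 ztop 0.0699 x 0.4017 0.5616 yaw 0.014
wrist 74 [ 0.4848 -0.242   0.072 ] tilt 0.04 ztop 0.0728 x 0.418 0.618 yaw -1.436
wrist 1826 [0.4773 0.1319 0.07  ] tilt -0.002 ztop 0.0702 x 0.4039 0.5346 yaw 0.05
wrist 322 [0.4861 0.2369 0.0686] tilt 0.0 ztop 0.0684 x 0.4011 0.5585 yaw 0.087
```

View pics/w3.png

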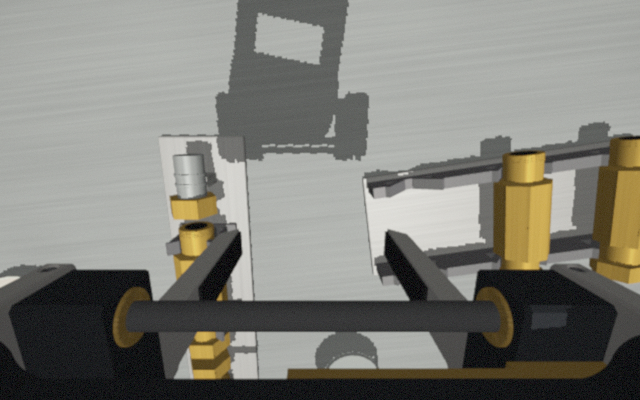

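The wrist view shows the valve in the clips at (195,255), in line with the pipe end at (190,175). Its top is about 2 mm above those in the rack (3 mm expected if home), with no clear tilt. The other two lie in their notches at (522,210) and (620,205), and the gripper touches nothing.

```bash
python3 -c "
from station import ctrl
print(ctrl.hand_in())"
```

```text
the job is handed in; nothing more can be done
None
```

I handed the job in with valve_a, the one whose ball runs, pressed home in both clips with its hexagon end towards the stopcock, and valve_b and valve_c set back in their rack notches; no verdict came back.

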